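Knock the dowel home and offer up the drilled top rail

TASK

With the wooden mallet, not the gripper, knock the dowel that stands proud in the clamped bottom rail fully home, level with its neighbour, then set the mallet back down on the round tray it came from. Pick up the drilled top rail, carry it over the things on the bench without disturbing the jars or the glue tube, and hold it level about a centimetre above the two dowels, with its two holes lined up over them and never touching them, so that the fit can be sighted before gluing. Finish while still holding it there.

Things in the scene. Friction and masses are not known exactly. Their poses are not given: they have to be found in the camera images.
- jig: fixed plywood gluing board 225 x 122 x 16 mm; a pine bottom rail 172 x 40 mm, top edge 65 mm above the bench, is wedged on it along the board's x. Two 12 mm dowels stand in that edge on its centre line, at x = -50 (home) and x = +50 mm (proud). Origin: centre of the board's underside, on the bench, z up. Fence, cleat and wedges beside the rail end 42 mm above the bench
- dowel_mid (a point): point midway between the two dowels at the height of their tops when both are home: 85 mm above the bench (20 mm above the bottom rail); axes as the board's, x along the line of the dowels
- seated_top (a point): centre of the top of the dowel that is already home, 85 mm above the bench, 50 mm from dowel_mid
- proud_top (a point): centre of the top of the 12 mm dowel that stands proud; at the start 12 to 18 mm higher than the other's, and level with it when home
- proud_dowel (a joint): how far the proud dowel has been driven down, m: starts at 0 to 0.006, 0.018 is fully home against the bottom of its hole. Tight fit: about 7 N moves it, and it stays where it is left
- mallet: joiner's mallet, about 0.4 kg, standing on one striking face. Head 64 x 55 mm, 94 mm between its faces. Origin: centre of the lower striking face, z up to the other face. The handle, 24 mm wide and 31 mm high, runs along the mallet's -x at 47 mm above the origin, level, from the head (x = -32) to x = -187 mm
- turntable_a: round tan tray, straight ahead of the robot, on which the mallet stands (fixed, does not turn); outer radius 130 mm, floor 13 mm and rim about 27 mm above the bench. Origin: its centre, on the bench. Note: a wall shelf hangs over the rear of the bench, beyond x = 0.60 m and 0.45 m up, so carry on the near side of it
- top_rail: loose pine top rail, 150 x 40 x 22 mm, long along its x, lying flat on the next tray to the left (floor 13 mm above the bench, same size). Two 13 mm holes go through it at x = -50 and +50 mm on its centre line. Origin: centre of the underside, z up. Either end may go to either dowel
- screw_jar_3: bystander: glass screw jar with black lid, 66 mm across, 80 mm high. Origin: centre of its underside
- screw_jar_2: bystander: glass screw jar with red lid, 66 mm across, 80 mm high. Origin: centre of its underside
- glue_tube: bystander: white glue tube with red cap lying on the bench, 155 mm long (its y), 46 mm wide, 35 mm high. Origin: centre of its underside

How it is judged:
On the way, in this order (a step that is already met when the one before it is completed fails the run):
1. the proud dowel is driven fully home (value of joint proud_dowel above 0.0165 m), for 0.1 s.
2. the mallet is back on its tray and let go (contact force between the fingers and mallet below 0.1 N and horizontal distance between mallet and turntable_a below 0.13 m and height (world z) of mallet below 0.06 m and linear speed of mallet below 0.03 m/s), for 0.2 s.
3. the top rail is lifted clear of its tray in the gripper (height (world z) of top_rail above 0.08 m and contact force between the fingers and top_rail above 0.5 N), for 0.1 s.
At the end, for the whole second after the job is handed in: Dowel within 1.5 mm of home; mallet let go, resting within 130 mm of its tray's centre. The gripper holds the top rail still and free of all else, underside 3 to 20 mm above the dowel tops, centre within 5 mm of the dowels' midpoint, level and in line with them within 0.06 rad (all of step 2 and value of joint proud_dowel above 0.0165 m and z of top_rail in the frame of dowel_mid between 0.003 and 0.02 m and horizontal distance between top_rail and dowel_mid below 0.005 m and angle between the x axis of top_rail and the x axis of jig, either way round below 0.06 rad and angle between top_rail's own z axis and vertical below 0.06 rad and linear speed of top_rail below 0.02 m/s and contact force between the fingers and top_rail above 1 N and contact force between top_rail and jig below 0.1 N and contact force between top_rail and mallet below 0.1 N); the arm keeps its last pose, push and grip.
It fails at once if the gripper or arm presses on the jig or its dowels (contact force between any of the fingers, the arm and jig above 2 N).
It fails at once if the top rail touches the dowels or the jig (contact force between top_rail and jig above 1 N).
It fails at once if a jar or the glue tube is disturbed (distance of any of screw_jar_3, screw_jar_2, glue_tube from where it was at the start of the episode above 0.02 m).
It also fails if it takes over 61 s, if anything falls off the work surface, if the arm or the gripper's body presses on something with over 40 N, if the wrist force passes 120 N, or if a joint passes its speed limit or range.

ROBOT

A 6-joint arm with a two-finger parallel gripper is mounted at the origin on a cart in front of the work surface, level with it; the furniture and walls round the work are solid. World frame = base frame: x ahead of the robot, y to its left, z up, the work surface at z = 0. Lengths are in m, angles in rad, forces in N, time in s.
With the tool pointing down it reaches from about 0.3 to 0.875 m from the base axis. Payload 6.4 kg.
Tool frame: the origin (TCP) lies midway between the tips of the shut fingers; the grasp point (between the pads) lies 19 mm behind it; z points along the fingers, y is the line along which they close (so a half turn about z gives the same grasp; the last joint's range is limited). The gripper opens to 88 mm and grips with 3 to 60 N. Pads are 18 mm wide; open, the fingers measure 123 mm over their backs; the gripper's body (75 mm by 187 mm) begins 45 mm behind the grasp point.
Start: joints at [0.946, 0.181, 1.607, -0, 1.354, -0.206], TCP at [0.234, 0.525, 0.239] pointing down, gripper open.
Joint ranges: [-2.99, 2.99], [-0.89, 2.07], [0.3, 2.58], [-1.14, 4.28], [0, 2.63], [-3.12, 3.12]. Speed limits (rad/s): [2.57, 2.57, 3.01, 3.14, 3.14, 3.14].

INTERFACE

Orientations are given as a unit quaternion [x, y, z, w].
In Python, from workcell import status, vision, workorder gives the robot as it stands.
- The arm moves only by the tool apply_moves, never from a script. Its argument "deltas" is a list of rows, each a list of 3 entries, a list of its own where there are three numbers: the shift along the tool's x, y, z in cm, then the turn about the tool's z in rad, then the closure, from -1 (fully open) to 1 (shut). In form: [[[tx, ty, tz], spin, gripper], ...]. A call has 1 to 20 rows; each row is the pose to reach, as a shift and turn from the pose commanded when the call began, along the tool's axes at that moment; what a row does not reach only later rows make up. A row lasts 1/8 s, in which the tool goes at most 62.5 mm and 10.7 degrees, less where a joint would pass 70% of its speed; a pose out of reach is approached as far as the arm can. A call with a gripper value outside its range is refused whole. The fingers move at their own pace and stop on an object; the grip force is fixed at half the most. Time passes only in rows, so rows that repeat a pose let the fingers close. It gives the time, the measured TCP pose, the force, the opening and the grip force at its end, in the units of the state.
- status.state(): the state, without advancing time (a new reading comes with each control period).
- vision.snapshot(name): name is "side" or "top" or "wrist"; returns the picture (480x640x3 uint8, red, green, blue); there is no depth.
- vision.get_calibration(name): a dict with "fx", "fy", "cx", "cy" (pixels), "R" (3x3) and "t" (3): a world point X has camera coordinates R X + t. Camera axes: x right, y down, z forward; pixel columns grow to the right and rows downward; lengths in m; the calibration is good to about 2 mm. A picture is of the moment at which its call begins: read the wrist's pose just before it. get_calibration takes no time and is no camera call; for the wrist camera it gives the pose at the moment of the call.
- workorder.job_done(): hands the job in; it is judged then, once.
The state is a dict: "t": time; "joints": joint angles; "joint_vel": joint speeds; "effort": joint torques, N m; "tcp_pos": TCP position; "orientation": TCP orientation; "wrist_force": force on the tool from outside, world axes, zero at the start; "moment": the same for the moment, N m; "width": finger opening in m; "gripper_force": force on a finger pad.
Only numpy, scipy, OpenCV 4.12 (cv2) and the standard library are available. Lean on these libraries where they do the work, as an engineer would, in place of code of your own. Each camera call takes 0.05 s, during which the arm holds its last target. There are 200 camera calls.

## Working session

There is one attempt and no reset: what is moved stays moved. The work goes in short steps, Python scripts to look and compute and a tool call to move; the robot and the scene stay as the last step left them, time stands still between calls to the robot, and variables do not carry over. Pictures are saved under pics/ and viewed, at most 10 in all, crops included, and the job is handed in when it is done.

Besides the shell and the picture viewer there is one more tool, called after "Request:" as name(argument=value, ...), one argument or row to a line, values as JSON. apply_moves: Moves the arm, as the interface text tells. Its arguments: {"type":"object","properties":{"deltas":{"type":"array"}},"required":["deltas"]}

```bash
mkdir -p pics
cat > h.py <<'E'
import numpy as np, cv2
from workcell import status, vision, workorder
def snap(n,f):
    c=vision.get_calibration(n); im=vision.snapshot(n); cv2.imwrite('pics/'+f,im[:,:,::-1]); return im,c
def ray(c,u,v,z):
    R=np.array(c['R']);t=np.array(c['t']);o=-R.T@t
    d=R.T@np.array([(u-c['cx'])/c['fx'],(v-c['cy'])/c['fy'],1]); return o+d*(z-o[2])/d[2]
def proj(c,X):
    p=np.array(c['R'])@np.array(X)+np.array(c['t']); return np.array([c['fx']*p[0]/p[2]+c['cx'],c['fy']*p[1]/p[2]+c['cy']])
E
python3 - <<'E'
from h import *
import pickle
s=status.state();print(s)
cal={}
for n in ['top','side']:
    im,c=snap(n,n+'0.png');cal[n]=c;R=np.array(c['R']);print(n,c['fx'],(-R.T@c['t']).round(3),R.round(3).tolist())
pickle.dump(cal,open('cal.pkl','wb'))
E
```

```text
{'t': 0.0, 'joints': array([ 9.45701390e-01,  1.81510818e-01,  1.60797949e+00,  9.89214191e-06,
        1.35377910e+00, -2.06277536e-01]), 'joint_vel': array([-4.99724776e-04,  2.29541910e-06, -2.24075645e-04,  2.90694304e-04,
        7.43697785e-04, -1.38634469e-03]), 'effort': array([ 9.84542821e-04, -4.33878672e+01, -3.41842353e+01,  7.01665669e-02,
        3.86617973e-02, -1.40931020e-04]), 'tcp_pos': array([0.23350183, 0.52488879, 0.2378409 ]), 'orientation': array([ 2.07882527e-01,  9.78153440e-01, -7.65027535e-04, -3.42968293e-04]), 'wrist_force': array([-0.01631434,  0.43489257, -0.36151713]), 'moment': array([0.05120363, 0.02032194, 0.00365559]), 'gripper_force': 0.0, 'width': 0.08808974870503215}
top 495.8201952863319 [0.282 0.004 1.194] [[-0.009, -1.0, 0.011], [-0.986, 0.008, -0.165], [0.165, -0.012, -0.986]]
side 578.8929766955793 [0.484 1.12  0.637] [[-1.0, 0.017, -0.012], [0.018, 0.452, -0.892], [-0.009, -0.892, -0.452]]
```

View pics/top0.png

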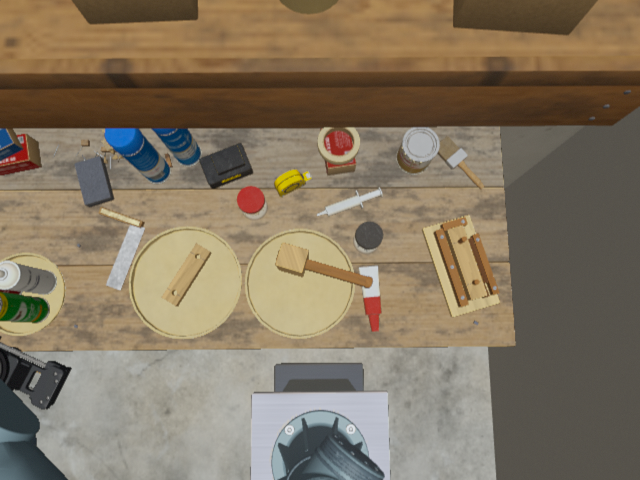

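View pics/side0.png

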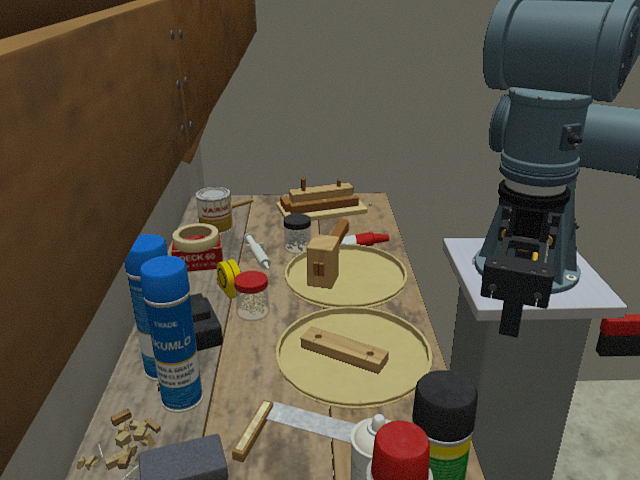

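The top view shows the top rail on the left tray (186,275), the mallet with its head at (292,260) and handle end at (370,283), the glue tube at (372,298), the black jar at (369,236) and the jig at (462,265). The side view shows the proud dowel at (303,184), on the far (+x) end. I'll enlarge the parts that matter.

Run:
```python
import cv2,numpy as np
a=cv2.imread('pics/top0.png');
A=cv2.resize(a[210:325,415:505],None,fx=5,fy=5,interpolation=cv2.INTER_CUBIC)[:575,:400]
B=cv2.resize(a[215:330,265:385],None,fx=3.33,fy=5,interpolation=cv2.INTER_CUBIC)[:575,:400]
cv2.imwrite('pics/c1.png',np.hstack([cv2.resize(a[210:325,420:500],(400,575),interpolation=2),cv2.resize(a[235:310,270:380],(400,273),interpolation=2) if 0 else cv2.copyMakeBorder(np.vstack([cv2.resize(a[235:295,270:380],(400,218),interpolation=2),cv2.resize(a[235:315,145:225],(350,350),interpolation=2) if 0 else cv2.copyMakeBorder(cv2.resize(a[235:315,145:225],(350,350),interpolation=2),0,0,0,50,0)]),0,7,0,0,0)]))
```

```text
(no output)
```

View pics/c1.png

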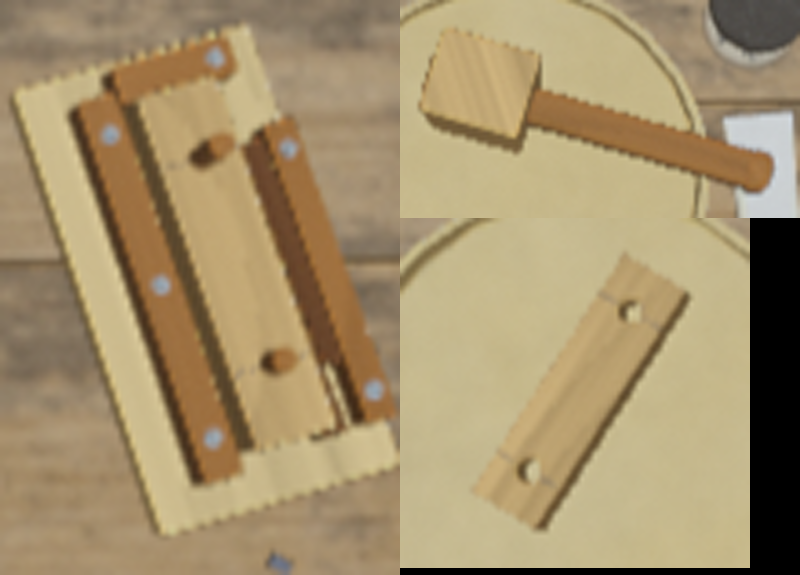

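The crop gives, in top-image pixels, the seated dowel top at (477,282), the proud top at (463.5,239.5), the head top centre at (292,257), and the rail holes at (198,256) and (175,292.5).

Run:
```python
from h import *
import pickle
c=pickle.load(open('cal.pkl','rb'))['top']
def P(x,y,ox,oy,s,z): return ray(c,ox+(x+.5)/s-.5,oy+(y+.5)/s-.5,z)[:2]
sd=P(286,359,420,210,5,.085); pd=P(220,146,420,210,5,.1)
print('seated',sd,'proud',pd,np.linalg.norm(pd-sd),np.degrees(np.arctan2(*(pd-sd)[::-1])))
H=[P(x-400,y,270,235,400/110,.107) for x,y in [(445,28),(540,52),(518,138),(420,105)]]
h=np.mean(H,0); e=P(768-400,172,270,235,400/110,.068); n=P(532-400,108,270,235,400/110,.068)
print('head',h,'end',e,'yaw of x',np.degrees(np.arctan2(*(n-e)[::-1])),np.degrees(np.arctan2(*(h-e)[::-1])),np.linalg.norm(h-e))
a=P(231,93,145,235,4.375,.035);b=P(130,252,145,235,4.375,.035)
print('rail',(a+b)/2,np.linalg.norm(a-b),np.degrees(np.arctan2(*(a-b)[::-1])))
for n,p in dict(tray=(300.5,283,.027),trayb=(185.5,282,.027),jar=(369,235,.08)).items(): print(n,ray(c,*p))
s=status.state();from scipy.spatial.transform import Rotation as Ro
print(Ro.from_quat(s['orientation']).as_matrix().round(3).tolist())
```

```text
seated [ 0.39799259 -0.35674081] proud [ 0.49308248 -0.3278722 ] 0.09937546040315086 16.887913374002988
head [0.45390186 0.05884546] end [ 0.40055618 -0.11946502] yaw of x 74.24255544649554 73.34423836572422 0.18611928032692535
rail [0.42650769 0.31077378] 0.09945592947679231 -30.809298745706588
tray [0.40373308 0.04238275 0.027     ]
trayb [0.40836144 0.31324728 0.027     ]
jar [ 0.50741947 -0.11669231  0.08      ]
[[-0.914, 0.407, -0.001], [0.407, 0.914, -0.001], [0.0, -0.002, -1.0]]
```

Request:
apply_moves(
  deltas=[
    [[-39.1,-33.6,3],1.43,-1],
    [[-39.1,-33.6,3],1.43,-1],
    [[-39.1,-33.6,3],1.43,-1],
    [[-39.1,-33.6,3],1.43,-1],
    [[-39.1,-33.6,3],1.43,-1],
    [[-39.1,-33.6,3],1.43,-1],
    [[-39.1,-33.6,3],1.43,-1],
    [[-39.1,-33.6,3],1.43,-1],
    [[-39.1,-33.6,3],1.43,-1],
    [[-39.1,-33.6,3],1.43,-1],
    [[-39.1,-33.6,3],1.43,-1],
    [[-39.1,-33.6,3],1.43,-1],
  ],
)

```text
t: 1.6
tcp_pos: [0.4539, 0.0608, 0.2087]
orientation: [0.797, 0.603, 0.0, -0.0]
wrist_force: [0.2, 0.6, 0.1]
width: 0.0879
gripper_force: 0.0
```

Run:
```python
from h import *
im,c=snap('wrist','w1.png'); import pickle; pickle.dump(c,open('w1.pkl','wb'))
print(proj(c,[.454,.059,.107]),proj(c,[.4,-.119,.068]))
s=status.state();print(s['t'],s['tcp_pos'],s['joints'])
```

```text
[322.189886  252.4272362] [318.72147385 412.29920328]
1.65 [0.45395527 0.06067934 0.20877224] [-1.27342130e-01 -5.76194051e-02  1.92177827e+00  1.32605310e-04
  1.27739034e+00  1.48102740e-01]
```

View pics/w1.png

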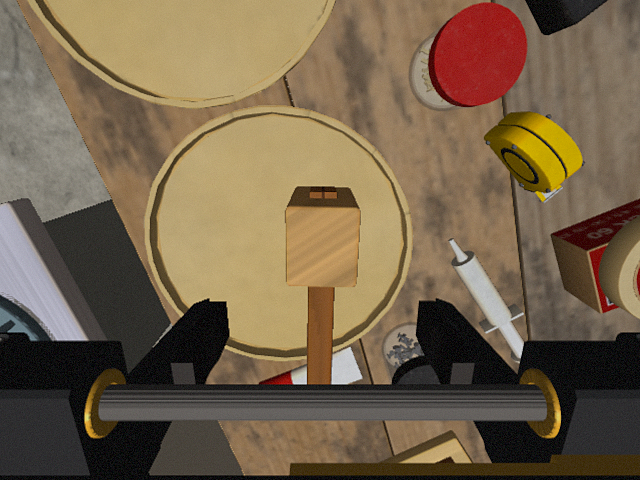

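The wrist view shows the mallet head top at (286–358, 207–286), centre (322,246), square to the fingers, with the handle running straight down the image.

Run:
```python
from h import *
import pickle
c=pickle.load(open('w1.pkl','rb'))
q=[ray(c,*p,.107)[:2] for p in [(286.5,207),(359.5,206.5),(357.5,286.5),(286,285.5)]]
m=np.mean(q,0);print(m,np.linalg.norm(q[0]-q[1]),np.linalg.norm(q[1]-q[2]))
s=status.state();from scipy.spatial.transform import Rotation as Ro
R=Ro.from_quat(s['orientation']).as_matrix();print(R.round(3).tolist())
for a,b in((q[0],q[3]),(q[1],q[2])): print(np.degrees(np.arctan2(*(a-b)[::-1])))
print((R.T@(np.r_[m,.05]-s['tcp_pos'])*100).round(2))
```

```text
[0.45508242 0.06238259] 0.051710919330695077 0.06221335491866777
[[0.272, 0.962, 0.0], [0.962, -0.272, 0.0], [0.0, 0.0, -1.0]]
71.98787251153243
74.7551174032125
[ 0.19  0.06 15.88]
```

Request:
apply_moves(
  deltas=[
    [[0.2,0,5],0,-1],
    [[0.2,0,10],0,-1],
    [[0.2,0,13],0,-1],
    [[0.2,0,15],0,-1],
    [[0.2,0,15.8],0,-1],
    [[0.2,0,15.8],0,-1],
    [[0.2,0,15.8],0,1],
    [[0.2,0,15.8],0,1],
    [[0.2,0,15.8],0,1],
    [[0.2,0,15.8],0,1],
    [[0.2,0,15.8],0,1],
    [[0.2,0,15.8],0,1],
  ],
)

```text
t: 3.15
tcp_pos: [0.4549, 0.0613, 0.051]
orientation: [0.798, 0.602, -0.0, -0.0]
wrist_force: [-2.9, 0.6, 6.1]
width: 0.0546
gripper_force: 29.9
```

Request:
apply_moves(
  deltas=[
    [[0,0,-2],0,1],
    [[0,0,-7],0,1],
    [[0,0,-13],0,1],
    [[0,0,-16],0,1],
    [[-4,1.6,-16],0,1],
    [[-9,3.5,-16],0,1],
    [[-14,5.5,-16],0,1],
    [[-19,7.4,-16],0,1],
    [[-24,9.4,-16],0,1],
    [[-29,11.3,-16],0,1],
    [[-34,13.3,-16],0,1],
    [[-36.4,14.2,-16],0,1],
    [[-36.4,14.2,-13],0,1],
    [[-36.4,14.2,-11],0,1],
    [[-36.4,14.2,-11],0,1],
    [[-36.4,14.2,-11],0,1],
  ],
)

```text
t: 5.15
tcp_pos: [0.4918, -0.3278, 0.1611]
orientation: [0.798, 0.602, 0.0, 0.0]
wrist_force: [0.3, 0.3, -3.1]
width: 0.0548
gripper_force: 29.9
```

Run:
```python
from h import *
im,c=snap('wrist','w2.png'); a,c2=snap('side','s2.png'); t,_=snap('top','t2.png')
x=np.hstack([cv2.resize(im,(480,360)), cv2.resize(a[120:240,240:400],(320,240))[:, :320].copy() if 0 else cv2.resize(a[100:260,230:370],(315,360))])
cv2.imwrite('pics/c2.png',np.ascontiguousarray(x[:,:,::-1]))
s=status.state();print(s['t'],s['tcp_pos'],s['wrist_force'],s['width'])
```

```text
5.3 [ 0.49216389 -0.32812624  0.16195647] [ 0.23709014 -0.06490891 -3.58751647] 0.05458538071567142
```

View pics/c2.png

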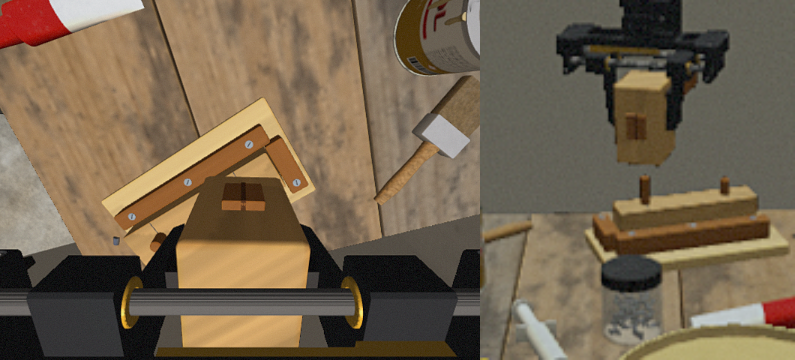

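The mallet hangs upright and centred over the proud dowel (side crop, dowel at about (645,190)). I'll press it down.

Request:
apply_moves(
  deltas=[
    [[0,0,0.8],0,1],
    [[0,0,1.5],0,1],
    [[0,0,1.8],0,1],
    [[0,0,2.1],0,1],
    [[0,0,2.4],0,1],
    [[0,0,2.7],0,1],
    [[0,0,3.0],0,1],
    [[0,0,3.2],0,1],
    [[0,0,3.4],0,1],
    [[0,0,3.6],0,1],
    [[0,0,3.6],0,1],
  ],
)

```text
t: 6.68
tcp_pos: [0.4917, -0.3278, 0.1245]
orientation: [0.798, 0.602, 0.0, 0.0]
wrist_force: [-1.3, 0.3, 0.3]
width: 0.0551
gripper_force: 29.9
```

Request:
apply_moves(
  deltas=[
    [[0,0,0.1],0,1],
    [[0,0,0.2],0,1],
    [[0,0,0.3],0,1],
    [[0,0,0.3],0,1],
  ],
)

```text
t: 7.18
tcp_pos: [0.4917, -0.3279, 0.1231]
orientation: [0.798, 0.602, -0.0, 0.0]
wrist_force: [-4.2, 4.1, 10.7]
width: 0.0551
gripper_force: 29.9
```

Request:
apply_moves(
  deltas=[
    [[0,0,0.1],0,1],
    [[0,0,0.2],0,1],
    [[0,0,0.2],0,1],
  ],
)

```text
t: 7.55
tcp_pos: [0.4919, -0.3281, 0.1229]
orientation: [0.798, 0.602, -0.0, 0.001]
wrist_force: [-9.3, 6.4, 23.7]
width: 0.055
gripper_force: 29.9
```

Run:
```python
from h import *
a,c2=snap('side','s3.png')
cv2.imwrite('pics/c3.png',np.ascontiguousarray(cv2.resize(a[130:230,260:380],(720,600),interpolation=2)[:,:,::-1]))
s=status.state();print(s['t'],s['tcp_pos'],s['wrist_force'],s['width'])
```

```text
7.6 [ 0.49183742 -0.32806154  0.12283542] [-9.03107149  6.98561629 23.25515705] 0.05467230754813414
```

View pics/c3.png

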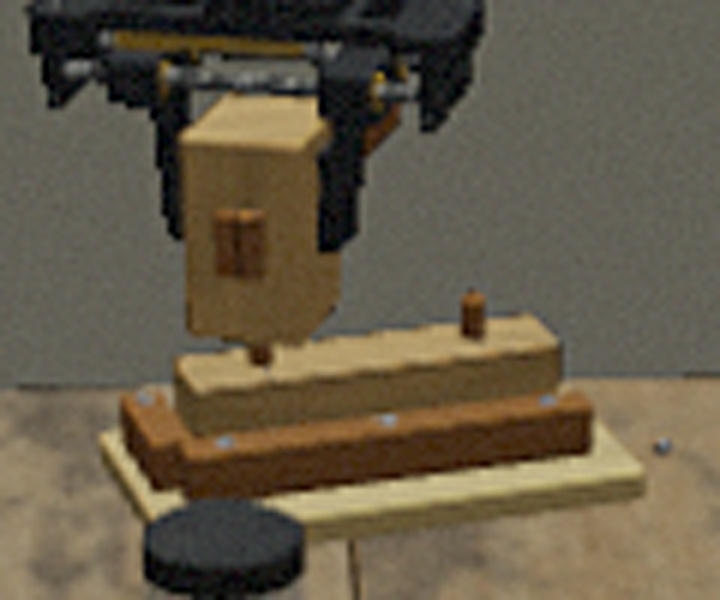

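The mallet stopped at tcp z = 0.123 (face at 0.085) while the force rose to about 27 N, and the side crop shows a short stub under the mallet, so the dowel is home. Now I'll carry the mallet back.

Request:
apply_moves(
  deltas=[
    [[0,0,-2],0,1],
    [[0,0,-6],0,1],
    [[0,0,-10],0,1],
    [[4,-1.6,-10],0,1],
    [[9,-3.5,-10],0,1],
    [[14,-5.5,-10],0,1],
    [[19,-7.4,-10],0,1],
    [[24,-9.4,-10],0,1],
    [[29,-11.3,-10],0,1],
    [[34,-13.3,-10],0,1],
    [[36.4,-14.2,-10],0,1],
    [[36.4,-14.2,-6],0,1],
    [[36.4,-14.2,-1],0,1],
    [[36.4,-14.2,4],0,1],
    [[36.4,-14.2,6],0,1],
    [[36.4,-14.2,6.6],0,1],
    [[36.4,-14.2,6.6],0,1],
  ],
)

```text
t: 9.72
tcp_pos: [0.4554, 0.0612, 0.0541]
orientation: [0.798, 0.602, 0.0, 0.0]
wrist_force: [0.9, 0.7, -3.3]
width: 0.0548
gripper_force: 29.9
```

Request:
apply_moves(
  deltas=[
    [[0,0,0.2],0,1],
    [[0,0,0.3],0,1],
    [[0,0,0.3],0,1],
    [[0,0,0.3],0,-1],
    [[0,0,0.3],0,-1],
    [[0,0,0.3],0,-1],
    [[0,0,0.3],0,-1],
    [[0,0,0.3],0,-1],
    [[0,0,-4],0,-1],
    [[0,0,-10],0,-1],
    [[0,0,-16],0,-1],
    [[0,0,-16],0,-1],
  ],
)

```text
t: 11.22
tcp_pos: [0.4583, 0.061, 0.219]
orientation: [0.798, 0.602, 0.004, 0.004]
wrist_force: [0.5, 0.0, -1.2]
width: 0.0882
gripper_force: 0.0
```

Run:
```python
from h import *
s=status.state()
from scipy.spatial.transform import Rotation as Ro
R=Ro.from_quat(s['orientation']).as_matrix()
print(s['t'],s['tcp_pos'],s['joints'],(R.T@(np.r_[.4265,.3108,.15]-s['tcp_pos'])*100).round(2))
```

```text
11.225 [0.45826217 0.0609857  0.2189818 ] [-1.25401737e-01 -6.63607086e-02  1.90834422e+00  7.74843051e-05
  1.28901289e+00  1.52389481e-01] [23.14 -9.98  6.83]
```

Request:
apply_moves(
  deltas=[
    [[6,-2.4,0],-0.18,-1],
    [[12,-4.8,0],-0.36,-1],
    [[18,-7.2,2],-0.54,-1],
    [[23.3,-9.5,4],-0.72,-1],
    [[23.3,-9.5,4],-0.9,-1],
    [[23.3,-9.5,4],-1.08,-1],
    [[23.3,-9.5,4],-1.26,-1],
    [[23.3,-9.5,4],-1.31,-1],
    [[23.3,-9.5,4],-1.31,-1],
    [[23.3,-9.5,4],-1.31,-1],
  ],
)

```text
t: 12.48
tcp_pos: [0.4272, 0.3112, 0.1729]
orientation: [0.267, 0.964, -0.0, -0.0]
wrist_force: [-0.9, 1.4, -0.2]
width: 0.0883
gripper_force: 0.0
```

Run:
```python
from h import *
im,c=snap('wrist','w3.png'); a,_=snap('top','t3.png'); import pickle; pickle.dump(c,open('w3.pkl','wb'))
b=cv2.resize(a[200:330,265:385],(320,347))
x=np.zeros((480,800,3),np.uint8); x[:,:480]=im[:,80:560]; x[:347,480:]=b
cv2.imwrite('pics/c4.png',np.ascontiguousarray(x[:,:,::-1]))
s=status.state();print(s['t'],s['tcp_pos'],s['orientation'])
```

```text
12.575 [0.42736852 0.31128013 0.17333332] [ 2.66528435e-01  9.63827010e-01 -1.82290430e-04 -2.35949317e-04]
```

View pics/c4.png

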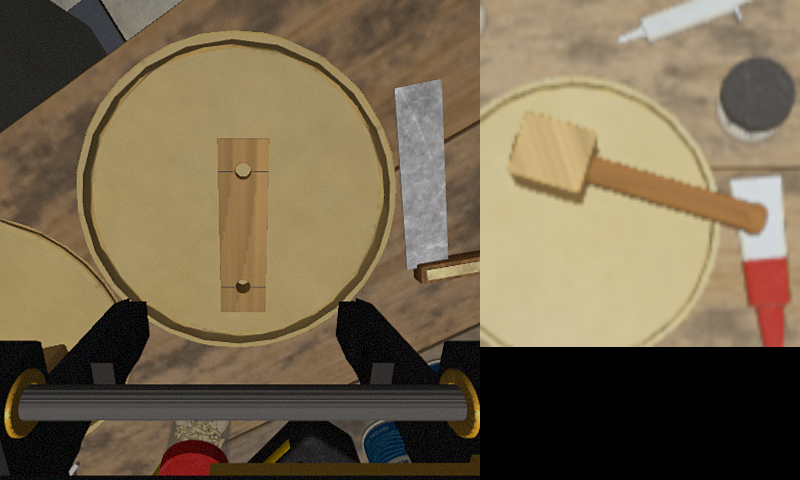

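The mallet stands back on its tray. In the wrist view the rail's holes are at (323.5,171) and (323,287), in line with the tool's x.

Run:
```python
from h import *
import pickle
from scipy.spatial.transform import Rotation as Ro
c=pickle.load(open('w3.pkl','rb'))
q=[ray(c,80+x,y,.035)[:2] for x,y in [(218,138),(270,138),(266.5,312),(221,312)]]
h=[ray(c,80+x,y,.035)[:2] for x,y in [(243.5,171),(243,287)]]
m=np.mean(q,0);m2=np.mean(h,0);print(m,m2,np.linalg.norm(h[0]-h[1]),np.linalg.norm(q[0]-q[1]),np.linalg.norm(q[2]-q[1]))
s=status.state();R=Ro.from_quat(s['orientation']).as_matrix()
d=R.T@np.r_[h[0]-h[1],0];print('spin',np.arctan2(d[1],d[0]),np.degrees(np.arctan2(R[1,0],R[0,0])))
for k in (m,m2):print((R.T@(np.r_[k,.017]-s['tcp_pos'])*100).round(2))
```

```text
[0.42770289 0.3146533 ] [0.42747413 0.31418311] 0.10013042200251109 0.039697989843735355 0.14961004704847708
spin 0.003797117826273487 149.08440877792884
[ 0.14  0.31 15.63]
[ 0.13  0.26 15.63]
```

Request:
apply_moves(
  deltas=[
    [[0.1,0.3,5],0,-1],
    [[0.1,0.3,10],0,-1],
    [[0.1,0.3,13],0,-1],
    [[0.1,0.3,14.6],0,-1],
    [[0.1,0.3,15.4],0,-1],
    [[0.1,0.3,15.4],0,-1],
    [[0.1,0.3,15.4],0,-1],
  ],
)

```text
t: 13.45
tcp_pos: [0.4292, 0.3149, 0.0209]
orientation: [0.266, 0.964, 0.001, 0.001]
wrist_force: [-0.7, -0.4, 0.3]
width: 0.0879
gripper_force: 0.0
```

Request:
apply_moves(
  deltas=[
    [[0,0,0.2],0,-1],
    [[0,0,0.2],0,-1],
    [[0,0,0.2],0,1],
    [[0,0,0.2],0,1],
    [[0,0,0.2],0,1],
    [[0,0,0.2],0,1],
    [[0,0,0.2],0,1],
    [[0,0,0.2],0,1],
  ],
)

```text
t: 14.45
tcp_pos: [0.4281, 0.3144, 0.0177]
orientation: [0.266, 0.964, -0.0, -0.0]
wrist_force: [-0.3, -1.0, -0.6]
width: 0.0394
gripper_force: 30.0
```

Request:
apply_moves(
  deltas=[
    [[0,0,-3],0,1],
    [[0,0,-9],0,1],
    [[0,0,-15],0,1],
    [[0,0,-20],0,1],
    [[-2,-5,-20],0.18,1],
    [[-4,-10,-20],0.36,1],
    [[-6,-15,-20],0.54,1],
    [[-8,-20,-20],0.72,1],
    [[-10,-25,-20],0.9,1],
    [[-12,-30,-20],1.08,1],
    [[-14,-35,-20],1.26,1],
    [[-16,-40,-20],1.44,1],
    [[-18,-45,-20],1.62,1],
    [[-20,-50,-20],1.8,1],
    [[-22,-55,-20],1.98,1],
    [[-24.4,-60,-20],2.16,1],
    [[-26.4,-65.1,-20],2.307,1],
    [[-26.4,-65.1,-20],2.307,1],
    [[-26.4,-65.1,-20],2.307,1],
    [[-26.4,-65.1,-20],2.307,1],
  ],
)

```text
t: 16.95
tcp_pos: [0.3211, -0.3784, 0.2176]
orientation: [0.989, 0.148, -0.0, -0.0]
wrist_force: [0.2, -0.4, -0.7]
width: 0.0398
gripper_force: 30.0
```

Run:
```python
from h import *
im,c=snap('wrist','w4.png'); import pickle; pickle.dump(c,open('w4.pkl','wb'))
t=cv2.imread('pics/t3.png')
b=cv2.resize(t[210:325,430:495],(339,600),interpolation=2)
x=np.zeros((600,800,3),np.uint8); x[:,461:]=b; x[:480,:460]=im[:,90:550,::-1]
cv2.imwrite('pics/c5.png',x)
s=status.state();print(s['t'],s['tcp_pos'],s['orientation'],s['width'])
print(proj(c,[.398,-.357,.085]),proj(c,[.493,-.328,.085]))
```

```text
17.0 [ 0.32118416 -0.37851775  0.21777531] [ 9.88932680e-01  1.48364922e-01  5.16263087e-05 -4.78604708e-05] 0.03971549383489185
[326.77274804 135.34202728] [327.59070728 -23.32909682]
```

View pics/c5.png

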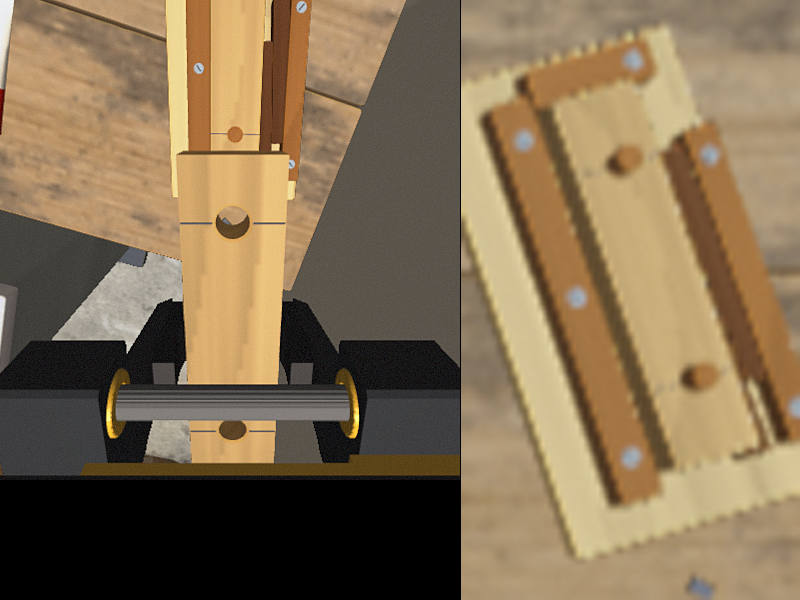

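Wrist view: the seated dowel is at (325,134) against (327,135) predicted, so the estimate is good. The top crop shows both dowels level. I'll rise and back off so both are in the wrist view at once.

Request:
apply_moves(
  deltas=[
    [[-2,0,-5],0,1],
    [[-4,0,-10],0,1],
    [[-4,0,-15],0,1],
    [[-4,0,-15],0,1],
    [[-4,0,-15],0,1],
    [[-4,0,-15],0,1],
  ],
)

```text
t: 17.75
tcp_pos: [0.2825, -0.3903, 0.3659]
orientation: [0.989, 0.148, -0.0, -0.002]
wrist_force: [0.3, 0.0, -0.2]
width: 0.0397
gripper_force: 30.0
```

Run:
```python
from h import *
im,c=snap('wrist','w5.png'); import pickle; s=status.state(); pickle.dump((c,s),open('w5.pkl','wb'))
x=cv2.resize(im[0:240,220:430],(525,600),interpolation=2)
cv2.imwrite('pics/c6.png',np.ascontiguousarray(x[:,:,::-1]))
print(s['t'],s['tcp_pos'],s['orientation'])
print(proj(c,[.398,-.357,.085]),proj(c,[.493,-.328,.085]))
```

```text
17.8 [ 0.28248315 -0.39047694  0.3659925 ] [ 9.89031044e-01  1.47699898e-01 -3.53245293e-04 -1.48648128e-03]
[325.84059719  93.62139934] [326.18357577 -12.79542361]
```

View pics/c6.png

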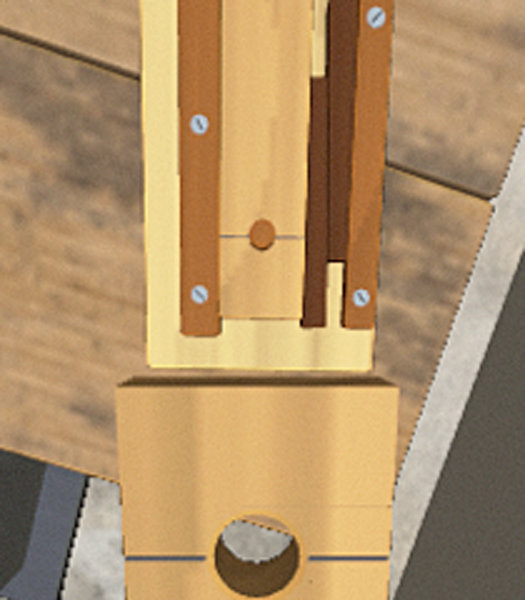

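The proud dowel is still just out of frame, but the seated dowel (324.5,93) and the bottom rail's edges give the line.

Run:
```python
from h import *
import pickle
from scipy.spatial.transform import Rotation as Ro
ang=lambda d:np.degrees(np.arctan2(d[1],d[0]))
c,s=pickle.load(open('w5.pkl','rb'))
W=lambda x,y,z:ray(c,220+(x+.5)/2.5-.5,(y+.5)/2.5-.5,z)[:2]
L=W(220.5,10,.065),W(220,315,.065);Rr=W(310,80,.065),W(301,315,.065)
print('edges',ang(L[0]-L[1]),ang(Rr[0]-Rr[1]),np.linalg.norm(L[1]-Rr[1]))
sw5=W(262,234,.085)
c4=pickle.load(open('w4.pkl','rb')); sw4=ray(c4,325,134,.085)[:2]
ct=pickle.load(open('cal.pkl','rb'))['top']
T=lambda x,y,z:ray(ct,430+(x+.5)/5.215-.5,210+(y+.5)/5.217-.5,z)[:2]
p=T(168,155,.085);sd=T(244,374,.085)
print('seated',sw5,sw4,sd,'proud',p,np.linalg.norm(p-sd),ang(p-sd))
# rail holes in w4, top plane
h=ray(c4,322.5,222,.235)[:2],ray(c4,322.5,430,.235)[:2]
print('rail in grip',np.mean(h,0),np.linalg.norm(h[0]-h[1]),ang(h[0]-h[1]),'tcp w4 .3212 -.3785')
R=Ro.from_quat(s['orientation']).as_matrix();print('tool x',ang(R[:,0]), R.round(4).tolist())
```

```text
edges 16.126006025104846 15.60365832327782 0.03853088727130607
seated [ 0.39787982 -0.35548671] [ 0.39852416 -0.35545124] [ 0.39826158 -0.35581577] proud [ 0.49482522 -0.32825548] 0.10041965016493135 15.929309931884193
rail in grip [ 0.32352727 -0.37649137] 0.09939358492343701 17.061510156556352 tcp w4 .3212 -.3785
tool x 16.987354028662317 [[0.9564, 0.2922, -0.0011], [0.2922, -0.9564, 0.0028], [-0.0003, -0.003, -1.0]]
```

Request:
apply_moves(
  deltas=[
    [[5,0,0],0.017,1],
    [[10,0,5],0.017,1],
    [[15,0.1,10],0.017,1],
    [[16.9,0.1,14],0.017,1],
    [[16.9,0.1,18],0.017,1],
    [[16.9,0.1,21],0.017,1],
    [[16.9,0.1,23],0.017,1],
    [[16.9,0.1,24.5],0.017,1],
    [[16.9,0.1,24.8],0.017,1],
    [[16.9,0.1,24.8],0.017,1],
    [[16.9,0.1,24.8],0.017,1],
    [[16.9,0.1,24.8],0.017,1],
  ],
)

```text
t: 19.3
tcp_pos: [0.4448, -0.3435, 0.1205]
orientation: [0.99, 0.139, 0.0, 0.001]
wrist_force: [0.6, -0.1, -1.1]
width: 0.0402
gripper_force: 30.0
```

Run:
```python
from h import *
import pickle
im,c=snap('wrist','w6.png'); a,cs=snap('side','s6.png'); t,ct=snap('top','t6.png'); s=status.state(); pickle.dump((c,cs,ct,s),open('w6.pkl','wb'))
x=np.zeros((600,800,3),np.uint8)
x[:480,:300]=im[:,170:470]                     # wrist offset 170,0 scale1
x[:300,300:]=cv2.resize(a[150:225,260:385],(500,300),interpolation=2)  # side scale4
x[300:,300:]=cv2.resize(t[220:300,425:510][:, :],(319*2,600),interpolation=2)[:300,:500] if 0 else cv2.resize(t[225:300,420:545],(500,300),interpolation=2) # scale 4
cv2.imwrite('pics/c7.png',np.ascontiguousarray(x[:,:,::-1]))
print(s['t'],s['tcp_pos'],s['orientation'],s['wrist_force'])
```

```text
19.45 [ 0.44459406 -0.34324337  0.12011655] [9.90302367e-01 1.38928440e-01 1.84540105e-04 2.75728688e-04] [ 0.60163539  0.34783641 -0.11875034]
```

View pics/c7.png

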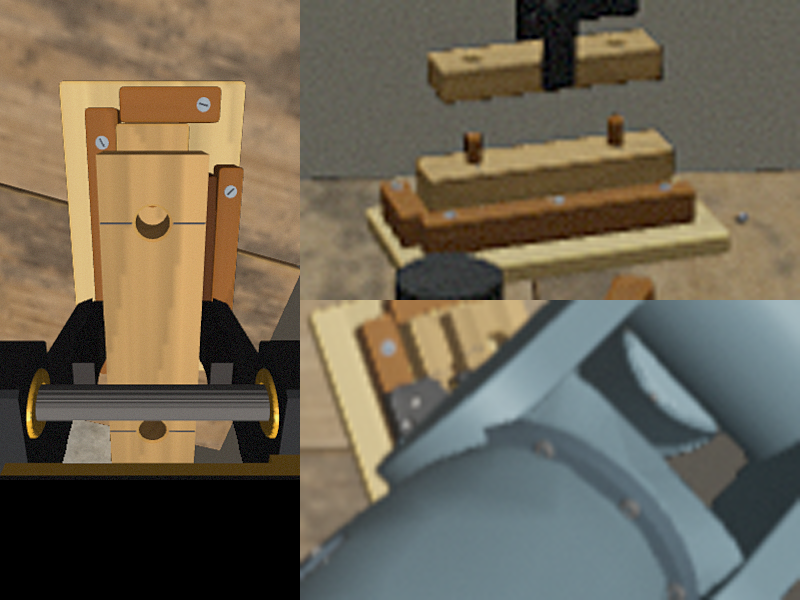

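Run:
```python
from h import *
import pickle
from scipy.spatial.transform import Rotation as Ro
c,cs,ct,s=pickle.load(open('w6.pkl','rb'))
S=lambda x,y,z:ray(cs,260+(x-300+.5)/4-.5,150+(y+.5)/4-.5,z)[:2]
z=s['tcp_pos'][2]+.0173
h=S(473,59,z),S(618,43,z); d=S(473,134,.085),S(615.5,116.5,.085)
ang=lambda d:np.degrees(np.arctan2(d[1],d[0]))
R=Ro.from_quat(s['orientation']).as_matrix()
for k in(h,d):print(k,np.mean(k,0),np.linalg.norm(k[0]-k[1]),ang(k[0]-k[1]))
print('diff tool',R.T@np.r_[np.mean(d,0)-np.mean(h,0),0]*1000)
w=ray(c,322,222,z)[:2],ray(c,322,430,z)[:2];print('wrist rail',np.mean(w,0),ang(w[0]-w[1]),'tool',ang(R[:,0]))
e=[ray(c,170+x,130,.065)[:2] for x in (117,189)];print('bottom rail centre, off-axis mm',np.linalg.norm(e[0]-e[1]),R.T@np.r_[np.mean(e,0)-np.mean(w,0),0]*1000)
print('to mid .4463,-.3418 from tcp', R.T@np.r_[np.array([.4463,-.3418])-s['tcp_pos'][:2],0]*1000, R.T@np.r_[np.array([.4463,-.3418])-np.mean(w,0),0]*1000)
```

```text
(array([ 0.49057702, -0.3274367 ]), array([ 0.39394677, -0.35487537])) [ 0.4422619  -0.34115603] 0.10045041508597485 15.852176836124634
(array([ 0.49158141, -0.32779011]), array([ 0.39508068, -0.35625448])) [ 0.44333105 -0.34202229] 0.10061119130741449 16.434233122869287
diff tool [7.89515841e-01 1.12700891e+00 9.01340301e-04]
wrist rail [ 0.44686631 -0.34145652] 15.949011077298564 tool 15.97169476449543
bottom rail centre, off-axis mm 0.03872438855541453 [8.18487321e+01 6.23856389e-01 2.40177957e-02]
to mid .4463,-.3418 from tcp [ 2.03724557e+00 -9.18241252e-01  3.99917803e-05] [-6.38962601e-01  1.74389815e-01 -8.04106682e-05]
```

Every comparison puts the rail within about 1 mm of the dowels and in line with them. I'll lower it to about 12 mm above them.

Request:
apply_moves(
  deltas=[
    [[0,0,0.6],0,1],
    [[0,0,1.2],0,1],
    [[0,0,1.6],0,1],
    [[0,0,1.8],0,1],
    [[0,0,1.8],0,1],
    [[0,0,1.8],0,1],
    [[0,0,1.8],0,1],
    [[0,0,1.8],0,1],
  ],
)

```text
t: 20.45
tcp_pos: [0.4445, -0.3432, 0.1019]
orientation: [0.99, 0.139, 0.0, 0.0]
wrist_force: [-0.7, -0.4, -0.6]
width: 0.0401
gripper_force: 30.0
```

Run:
```python
from h import *
s=status.state();print(s['t'],s['tcp_pos'],s['orientation'],s['width'],s['gripper_force'],np.abs(s['joint_vel']).max(),s['wrist_force'])
```

```text
20.45 [ 0.44453637 -0.34318899  0.10189081] [9.90301093e-01 1.38937815e-01 9.32570381e-05 1.42969480e-04] 0.040053029165596485 29.999806936830282 0.0018798767722534647 [-0.69484237 -0.39210212 -0.64886173]
```

```bash
python3 -c "
from workcell import workorder; print(workorder.job_done())"
```

```text
the job is handed in; nothing more can be done
None
```

The job is handed in at about 20 s of the 61 s allowed: the dowel is driven home with the mallet, the mallet is back on its tray, and the top rail is held still about 12 mm above the dowels, within roughly 1–2 mm of centred by my camera measurements; the hand-in returned no verdict.

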